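Return the marking-out kit to its inserts

TASK

Marking-out is finished: put the kit back so the next shift can see at a glance that it is complete. Seat each of the four tools in front of you fully down in the insert cut for it: the tape measure and the round steel spacer standing upright, the marker and the centre punch lying along their pockets. The thin scriber has no insert; leave it lying where it is.

Things in the scene. Friction and masses are not known exactly. Their poses are not given: they have to be found in the camera images.
- tape_mid (a point): Tape measure, yellow and black case standing upright on the table: 34 mm thick (x), case 66 mm long (y; the hook at the foot makes it 76), 63 mm high. The point is the centre of the case, half-way up (32 mm). Axes: x across the thickness (grip across it), y along the case, z up. About 0.24 kg.
- marker_mid (a point): Marker pen, white with a red cap, the one lying in the front row of tools (another lies far back, out of reach): round, 16 mm thick, 135 mm long. The point is its centre, half-way up (8 mm); y along the pen, x across it (grip across x). About 0.02 kg.
- punch_mid (a point): Centre punch, dark brown steel with a point, lying: 12 mm thick, 110 mm long. The point is its centre, half-way up (6 mm); y along the punch, x across it (grip across x). About 0.08 kg.
- spacer_mid (a point): Spacer, a plain grey turned steel cylinder standing on end: 31 mm diameter, 35 mm high. The point is its centre, half-way up (17.5 mm); z along its axis, up. About 0.19 kg.
- scriber_mid (a point): Scriber, thin, pale brass-coloured, with a needle point, lying: 8 mm thick, 142 mm long. It has no insert and stays where it lies. The point is its centre, half-way up (4 mm); y along it.
- tape_pocket (a point): Fixed insert, dark grey foam on yellow. Point: centre of the pocket's yellow floor, 8 mm above the table; y along the pocket, x across, z up. For the tape measure: wide oblong pocket, mouth 54 x 94 mm, 14 mm deep, foot of the walls sloping in to 44 x 84 mm. Outside 76 x 116 mm, top 22 mm above the table. Half-way along, a finger channel 46 mm long (y) cuts both side walls down to the floor.
- marker_pocket (a point): Fixed insert, dark grey foam on yellow. Point: centre of the pocket's yellow floor, 8 mm above the table; y along the pocket, x across, z up. For the marker: longest, slim pocket, mouth 34 x 151 mm, 10 mm deep, foot of the walls sloping in to 24 x 141 mm. Outside 56 x 173 mm, top 18 mm above the table. Half-way along, a finger channel 46 mm long (y) cuts both side walls down to the floor.
- punch_pocket (a point): Fixed insert, dark grey foam on yellow. Point: centre of the pocket's yellow floor, 8 mm above the table; y along the pocket, x across, z up. For the punch: shorter, slim pocket, mouth 29 x 124 mm, 10 mm deep, foot of the walls sloping in to 21 x 116 mm. Outside 51 x 146 mm, top 18 mm above the table. Half-way along, a finger channel 46 mm long (y) cuts both side walls down to the floor.
- spacer_pocket (a point): Fixed insert, dark grey foam on yellow. Point: centre of the pocket's yellow floor, 8 mm above the table; y along the pocket, x across, z up. For the spacer: small eight-sided well 50 mm across, upright walls, 14 mm deep. Outside 76 x 76 mm, top 22 mm above the table. A finger channel 30 mm long (y) cuts both side walls down to 6 mm above the floor.
Mind the look-alikes: they are no part of the job. There is more than one size of the part that bears spacer_mid; the job needs the smallest.

How it is judged:
By the outcome, as a careful person would: the job done as asked, in the order asked, and still so for the second after the job is handed in, with the robot touching nothing.
It also fails if it takes over 122 s, if anything falls off the work surface, if the arm or the gripper's body presses on something with over 40 N, if the wrist force passes 120 N, or if a joint passes its speed limit or range.

ROBOT

A 6-joint arm with a two-finger parallel gripper is mounted at the origin on a cart in front of the work surface, level with it; the furniture and walls round the work are solid. World frame = base frame: x ahead of the robot, y to its left, z up, the work surface at z = 0. Lengths are in m, angles in degrees, forces in N, time in s.
With the tool pointing down it reaches from about 0.325 to 1 m from the base axis. Payload 5.1 kg.
Tool frame: the origin (TCP) lies on the centre line of the jaws, within the pads' length; the fingertips stand 19 mm ahead of it and the grasp point (between the pads) is the TCP (robot.tips_ahead is the distance from the TCP to the fingertips, in m); z points along the fingers, y is the line along which they close (so a half turn about z gives the same grasp; the last joint's range is limited). The gripper opens to 85 mm and grips with 20 to 120 N. Pads are 22 mm wide; open, the fingers measure 114 mm over their backs; the gripper's body (76 mm by 85 mm) begins 54 mm behind the grasp point. The pads swing forward as they close: fully open they stand 13 mm farther back than shut.
Start: joints at [64.08, 7.093, 94.555, -0, 78.352, -4.733], TCP at [0.235, 0.606, 0.25] pointing down, gripper open.
Joint ranges: [-149.61, 149.61], [-58.7, 133.49], [1.44, 155.28], [-77.14, 257.14], [18.33, 153.61], [-166.67, 166.67]. Speed limits (degrees/s): [147.25, 147.25, 180, 180, 180, 180].

INTERFACE

Orientations are given as [roll, pitch, yaw] about the fixed x, y, z axes, in that order (R = Rz(yaw) Ry(pitch) Rx(roll)).
In Python, from cell import robot gives the robot as it stands.
- The arm moves only by the tool jog_arm, never from a script. Its argument "commands" is a list of rows, each a list of 7 numbers: the finger opening in mm, from 0 to 85.4, then the shift along the tool's x, y, z in mm, then the turn, a rotation vector about the tool's x, y, z in degrees. In form: [[fingers, dx, dy, dz, rx, ry, rz], ...]. A call has 1 to 10 rows; each row shifts and turns the commanded pose from where the row before left it, along the tool's axes as they then stand; what a row does not reach is not made up. A row lasts 1/8 s, in which the tool goes at most 62.5 mm and 10.7 degrees, less where a joint would pass 70% of its speed; a pose out of reach is approached as far as the arm can. A call is refused whole if a number of a shift passes 62.5 or a number of a turn 10.7, either way. A call with a gripper value outside its range is refused whole. The fingers move at their own pace and stop on an object; "grip_force" is the grip in N (left out, the last holds). Time passes only in rows, so rows that do not move let the fingers close. It gives the time, the measured TCP pose, the force, the opening and the grip force at its end, in the units of the state.
- robot.read_state(): the state, without advancing time (a new reading comes with each control period).
- robot.camera(name): name is "scene" or "side" or "wrist"; returns a dict with "frame" (480x640x3 uint8, red, green, blue), "z_map" (480x640 float32, m along the optical axis (not along the pixel's ray), 0 where there is no reading), "vfov" (degrees; the focal length in pixels is half the picture's height over the tangent of half this angle, whatever the lens; pixels are square), "cx", "cy" (the principal point, pixels), "camera_from_world" (4x4, takes a point from world to camera coordinates); the wrist camera has in their place "tool_from_camera" (4x4, takes a point from camera to tool coordinates, whose origin is the TCP and whose axes are the flange's). Camera axes: x right, y down, z forward; pixel columns grow to the right and rows downward; lengths in m; the calibration is good to about 2 mm. The wrist camera is an equidistant fisheye: a pixel r from the principal point sees the ray r / f radians off the axis. A picture is of the moment at which its call begins: read the wrist's pose just before it.
- robot.close_job(): hands the job in; it is judged then, once.
The state is a dict: "t": time; "qpos": joint angles; "dq": joint speeds; "joint_efforts": joint torques, N m; "eef_pos": TCP position; "tcp_rot": TCP orientation; "force": force on the tool from outside, world axes, zero at the start; "ft_torque": the same for the moment, N m; "finger_gap": finger opening in m; "grasp_force": force on a finger pad.
Only numpy, scipy, OpenCV 4.12 (cv2) and the standard library are available. Lean on these libraries where they do the work, as an engineer would, in place of code of your own. Each camera call takes 0.05 s, during which the arm holds its last target. There are 200 camera calls.

## Working session

There is one attempt and no reset: what is moved stays moved. The work goes in short steps, Python scripts to look and compute and a tool call to move; the robot and the scene stay as the last step left them, time stands still between calls to the robot, and variables do not carry over. Pictures are saved under pics/ and viewed, at most 14 in all, crops included, and the job is handed in when it is done.

Besides the shell and the picture viewer there is one more tool, called after "Request:" as name(argument=value, ...), one argument or row to a line, values as JSON. jog_arm: Moves the arm, as the interface text tells. Its arguments: {"type":"object","properties":{"commands":{"type":"array"},"grip_force":{"type":"number"}},"required":["commands"]}

```bash
mkdir -p pics; ls
python3 - <<'E'
from cell import robot
import cv2,numpy as np,pickle
s=robot.read_state();print(s)
for n in("scene","side"):
    c=robot.camera(n);pickle.dump(c,open(n+'.pkl','wb'))
    cv2.imwrite(f'pics/{n}0.png',cv2.cvtColor(c["frame"],cv2.COLOR_RGB2BGR));print(n,c["vfov"],c["cx"],c["cy"],c["camera_from_world"])
E
```

```text
pics
{'t': 0.0, 'qpos': array([ 6.40777846e+01,  7.13557806e+00,  9.46359016e+01,  4.02460273e-04,
        7.83531762e+01, -4.73336030e+00]), 'dq': array([-0.01452716,  0.00516918,  0.03429018, -0.02264875,  0.09838847,
        0.02927768]), 'joint_efforts': array([ 1.05380899e-03, -4.23619008e+01, -3.65450621e+01, -6.14742680e-05,
        7.12989699e-03,  3.24283427e-06]), 'eef_pos': array([0.23471239, 0.60551075, 0.2490107 ]), 'tcp_rot': array([-1.79875802e+02, -1.06790996e-02,  1.58811052e+02]), 'force': array([ 0.67931805, -0.58932667, -0.96896147]), 'ft_torque': array([-0.02636552, -0.05431003, -0.01434318]), 'grasp_force': 0.0, 'finger_gap': 0.08597983323942811}
scene 42.611662275598995 319.4130372944779 241.5156930586035 [[ 0.59980836 -0.79971191  0.02628298 -0.52339622]
 [-0.40522827 -0.33192943 -0.85182915  0.18559029]
 [ 0.68994201  0.50028364 -0.52315992  1.49829849]
 [ 0.          0.          0.          1.        ]]
side 54.83691540552949 317.5775553260549 238.78192178609382 [[ 0.97475356 -0.22284159 -0.01403977 -0.56015835]
 [-0.13763177 -0.55013573 -0.82365538 -0.02164754]
 [ 0.17582089  0.80479333 -0.56691684  1.30969362]
 [ 0.          0.          0.          1.        ]]
```

View pics/scene0.png

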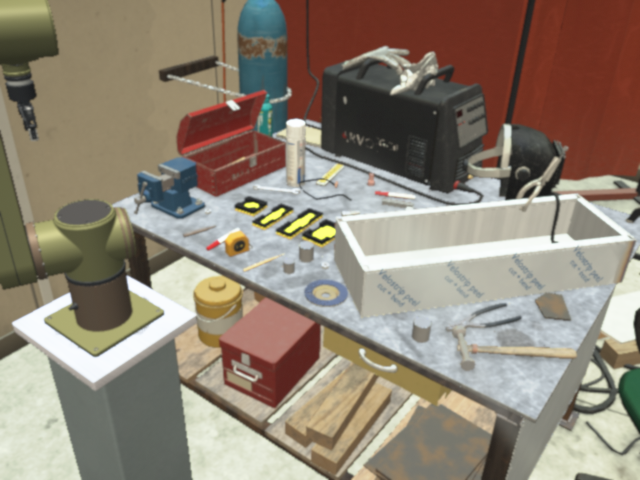

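View pics/side0.png

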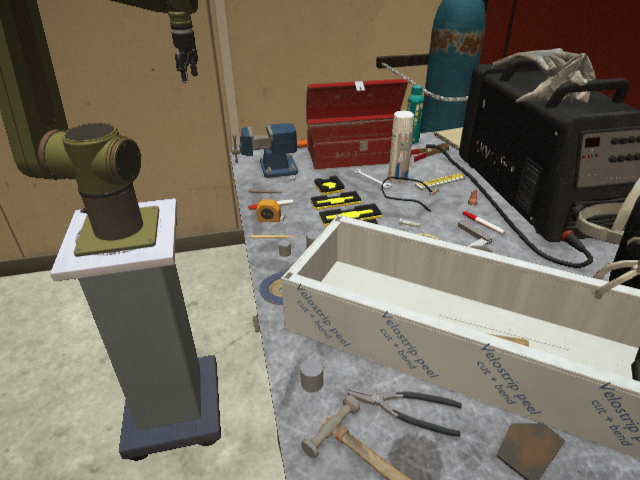

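The scene view shows the front row: punch at (198,230), marker (222,241), tape (237,243), scriber (260,264), and spacers (288,266), (306,254) and (421,330). The inserts sit at (250,205), (270,217), (297,224) and (320,232). Next I'll get rough world positions.

```bash
cat > h.py <<'E'
import numpy as np,cv2,pickle
from scipy.spatial.transform import Rotation as R
def pts(c):
    f=c["frame"].shape[0]/2/np.tan(np.radians(c["vfov"]/2));z=c["z_map"]
    v,u=np.mgrid[:480,:640]
    P=np.stack([(u-c["cx"])/f*z,(v-c["cy"])/f*z,z],-1)
    T=np.linalg.inv(c["camera_from_world"]);return P@T[:3,:3].T+T[:3,3]
def snap(name):
    from cell import robot
    s=robot.read_state();c=robot.camera("wrist");c["s"]=s
    pickle.dump(c,open(name+'.pkl','wb'));return c
def wcam(c):
    s=c["s"];W=np.eye(4);W[:3,:3]=R.from_euler('xyz',s["tcp_rot"],degrees=True).as_matrix();W[:3,3]=s["eef_pos"]
    return W@c["tool_from_camera"]
def wproj(c,X):  # world->pixel
    T=np.linalg.inv(wcam(c));p=X@T[:3,:3].T+T[:3,3]
    f=240/np.tan(np.radians(c["vfov"]/2));rr=np.hypot(p[...,0],p[...,1]);th=np.arctan2(rr,p[...,2])
    k=f*th/np.maximum(rr,1e-9);return p[...,0]*k+c["cx"],p[...,1]*k+c["cy"]
def wpts(c):
    f=240/np.tan(np.radians(c["vfov"]/2));z=c["z_map"];v,u=np.mgrid[:480,:640]
    a=(u-c["cx"]);b=(v-c["cy"]);r=np.hypot(a,b);th=r/f
    k=np.tan(th)/np.maximum(r,1e-9)*z
    P=np.stack([a*k,b*k,z],-1);T=wcam(c);return P@T[:3,:3].T+T[:3,3]
def ortho(c,x0,x1,y0,y1,h,res,name):  # top view at height h; row = x decreasing downward, col = y decreasing to right
    xs=np.arange(x1,x0,-res);ys=np.arange(y1,y0,-res)
    X=np.stack([*np.meshgrid(xs,ys,indexing='ij'),np.full((len(xs),len(ys)),h)],-1)
    u,v=wproj(c,X);im=cv2.remap(c["frame"],u.astype(np.float32),v.astype(np.float32),cv2.INTER_LINEAR)
    cv2.imwrite('pics/'+name+'.png',im[:,:,::-1]);print(im.shape)
E
python3 - <<'E'
from h import *
c=pickle.load(open('scene.pkl','rb'));P=pts(c)
for u,v in [(198,230),(222,241),(237,243),(260,264),(288,266),(306,254),(421,330),(250,205),(270,217),(297,224),(320,232),(325,262)]: print(u,v,P[v,u].round(3))
c=pickle.load(open('side.pkl','rb'));P=pts(c)
for u,v in [(265,190),(268,210),(270,237),(284,248),(312,375),(310,240),(330,184),(335,200),(350,214)]: print(u,v,P[v,u].round(3))
E
```

```text
198 230 [0.422 0.116 0.013]
222 241 [0.422 0.017 0.013]
237 243 [ 0.411 -0.055  0.039]
260 264 [ 0.406 -0.144  0.008]
288 266 [ 0.426 -0.228  0.027]
306 254 [ 0.501 -0.231  0.029]
421 330 [ 0.403 -0.647  0.036]
250 205 [0.64  0.106 0.011]
270 217 [0.623 0.007 0.009]
297 224 [ 0.639 -0.089  0.012]
320 232 [ 0.654 -0.166  0.006]
325 262 [ 0.536 -0.272  0.001]
265 190 [0.43  0.121 0.01 ]
268 210 [ 0.418 -0.057  0.041]
270 237 [ 0.409 -0.138  0.003]
284 248 [ 0.434 -0.229  0.025]
312 375 [ 0.415 -0.658  0.049]
310 240 [ 0.502 -0.232  0.041]
330 184 [0.641 0.109 0.01 ]
335 200 [0.632 0.011 0.006]
350 214 [ 0.652 -0.085  0.01 ]
```

Run:
```python
from h import *
c=snap('w0');print(c["vfov"],c["cx"],c["cy"],c["tool_from_camera"].round(3))
cv2.imwrite('pics/w0.png',c["frame"][:,:,::-1])
```

```text
65.70646984690485 320.12450053739485 238.88695228081104 [[-0.    -0.959 -0.284  0.072]
 [ 1.    -0.    -0.     0.001]
 [ 0.    -0.284  0.959 -0.124]
 [ 0.     0.     0.     1.   ]]
```

View pics/w0.png

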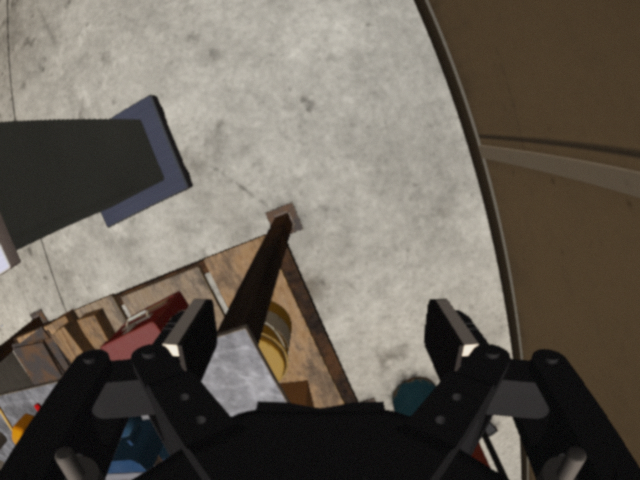

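The wrist camera still looks off the table, at the floor. I'll move it over the front row of tools.

```bash
cat > plan.py <<'E'
import numpy as np,sys,json
from scipy.spatial.transform import Rotation as R
def plan(wps,start=None,vmax=55,wmax=10):
    """wps: [(x,y,z mm,yaw,grip[,speed mm/row])], tool down; prints rows of <=10"""
    from cell import robot
    s=robot.read_state()
    p,yaw=(s["eef_pos"]*1000,s["tcp_rot"][2]) if start is None else (np.array(start[:3],float),start[3])
    rows=[]
    for w in wps:
        t=np.array(w[:3],float);v=w[5] if len(w)>5 else vmax
        dy=(w[3]-yaw+180)%360-180
        if abs(w[3]-yaw)>180: print('yaw wrap!',yaw,w[3])
        n=max(1,int(np.ceil(max(np.linalg.norm(t-p)/v,abs(dy)/wmax))))
        for k in range(n):
            c,sn=np.cos(np.radians(yaw)),np.sin(np.radians(yaw))
            d=(t-p)/(n-k);a=((w[3]-yaw+180)%360-180)/(n-k)
            r=[w[4],round(d[0]*c+d[1]*sn),round(d[0]*sn-d[1]*c),round(-d[2]),0,0,round(-a,1)]
            p=p+np.array([c*r[1]+sn*r[2],sn*r[1]-c*r[2],-r[3]]);yaw-=r[6];rows.append(r)
    for i in range(0,len(rows),10): print(json.dumps(rows[i:i+10]).replace(' ',''))
    print('end',p.round(1),round(yaw,1))
E
python3 - <<'E'
from h import *
from plan import plan
plan([(235,606,400,158.8,85),(470,-20,420,90,85)])
for n in('scene','side'):
    c=pickle.load(open(n+'.pkl','rb'));P=pts(c)
    for x,y in[(.43,-.229),(.50,-.232),(.41,-.65)]:
        m=(np.hypot(P[...,0]-x,P[...,1]-y)<.04)&(P[...,2]>.012);q=P[m]
        print(n,x,y,m.sum(),np.percentile(q[:,2],[50,95,99]).round(3),(q.min(0)),q.max(0))
E
```

```text
[[85,0,0,-50,0,0,0.0],[85,0,0,-50,0,0,0.0],[85,0,0,-51,0,0,0.0],[85,-34,-38,-2,0,0,5.3],[85,-38,-35,-1,0,0,5.3],[85,-41,-31,-2,0,0,5.3],[85,-43,-28,-1,0,0,5.3],[85,-46,-23,-2,0,0,5.3],[85,-48,-19,-1,0,0,5.3],[85,-49,-15,-2,0,0,5.3]]
[[85,-50,-10,-1,0,0,5.3],[85,-51,-5,-2,0,0,5.3],[85,-52,0,-1,0,0,5.3],[85,-51,4,-2,0,0,5.3],[85,-51,9,-1,0,0,5.3],[85,-50,14,-2,0,0,5.2]]
end [470.4 -20.2 420.3] 90.0
scene 0.43 -0.229 142 [0.031 0.039 0.041] [ 0.41721885 -0.23976858  0.01202889] [ 0.45629405 -0.20532843  0.04086249]
scene 0.5 -0.232 250 [0.041 0.051 0.053] [ 0.49061447 -0.24336424  0.01236747] [ 0.53253608 -0.20021743  0.05328313]
scene 0.41 -0.65 372 [0.042 0.051 0.053] [ 0.38971776 -0.66257882  0.01204587] [ 0.43860432 -0.62023091  0.05348723]
side 0.43 -0.229 153 [0.033 0.037 0.038] [ 0.42142329 -0.2367714   0.01211935] [ 0.45191079 -0.20278747  0.03876694]
side 0.5 -0.232 156 [0.047 0.05  0.051] [ 0.49420668 -0.2386608   0.01421498] [ 0.53283559 -0.19576868  0.0512649 ]
side 0.41 -0.65 609 [0.046 0.049 0.05 ] [ 0.39633652 -0.66036307  0.01208398] [ 0.43812654 -0.61625844  0.05076709]
```

Request:
jog_arm(
  commands=[
    [85,0,0,-50,0,0,0],
    [85,0,0,-50,0,0,0],
    [85,0,0,-51,0,0,0],
    [85,-34,-38,-2,0,0,5.3],
    [85,-38,-35,-1,0,0,5.3],
    [85,-41,-31,-2,0,0,5.3],
    [85,-43,-28,-1,0,0,5.3],
    [85,-46,-23,-2,0,0,5.3],
    [85,-48,-19,-1,0,0,5.3],
    [85,-49,-15,-2,0,0,5.3],
  ],
)

```text
t: 1.4
eef_pos: [0.3616, 0.2678, 0.412]
tcp_rot: [-180.0, 0.0, 121.6]
force: [0.9, -0.2, 0.7]
finger_gap: 0.0851
grasp_force: 0.0
```

Request:
jog_arm(
  commands=[
    [85,-50,-10,-1,0,0,5.3],
    [85,-51,-5,-2,0,0,5.3],
    [85,-52,0,-1,0,0,5.3],
    [85,-51,4,-2,0,0,5.3],
    [85,-51,9,-1,0,0,5.3],
    [85,-50,14,-2,0,0,5.2],
    [85,0,0,0,0,0,0],
  ],
)

```text
t: 2.28
eef_pos: [0.4711, -0.0225, 0.4204]
tcp_rot: [-179.9, 0.0, 89.7]
force: [-0.4, 1.1, -0.3]
finger_gap: 0.0848
grasp_force: 0.0
```

Run:
```python
from h import *
c=snap('w1');print(c["s"]["eef_pos"],c["s"]["tcp_rot"])
ortho(c,.33,.74,-.30,.22,.01,.001,'o1')
im=cv2.imread('pics/o1.png');im=cv2.resize(im,None,fx=1.45,fy=1.45);cv2.imwrite('pics/o1b.png',im);print(im.shape)
```

```text
[ 0.47105935 -0.02252462  0.42043537] [-1.79897835e+02  8.12821087e-03  8.97046721e+01]
(410, 520, 3)
(594, 754, 3)
```

View pics/o1b.png

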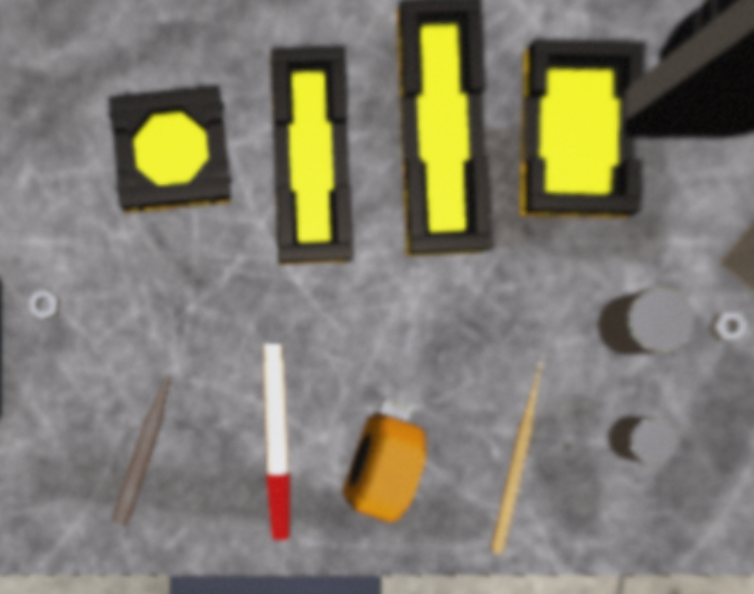

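The top view (up is +x, left is +y, 1.45 px/mm) shows everything:
- **Inserts:** spacer (171,148), punch (312,155), marker (445,128), tape (582,130).
- **Tools:** punch (143,450), marker (277,440), tape (387,468) with its hook towards +x, scriber (519,455), small spacer (652,440).
- **Look-alike:** the bigger spacer at (660,320).

Next I'll measure these by colour and depth.

```bash
cat > meas.py <<'E'
from h import *
def om(c,h,x0=.33,x1=.74,y0=-.30,y1=.22,res=.0005):
    xs=np.arange(x1,x0,-res);ys=np.arange(y1,y0,-res)
    X=np.stack([*np.meshgrid(xs,ys,indexing='ij'),np.full((len(xs),len(ys)),h)],-1)
    u,v=wproj(c,X);return X,cv2.remap(c["frame"],u.astype(np.float32),v.astype(np.float32),cv2.INTER_LINEAR)
def rect(q):
    (cx,cy),(w,h),a=cv2.minAreaRect((q[:,:2]*1000).astype(np.float32))
    if w>h: w,h,a=h,w,a+90
    d=a+90   # direction of long axis
    d=(d+90)%180-90
    return f'c=({cx:.1f},{cy:.1f}) short={w:.1f} long={h:.1f} longdir={d:.1f}'
def blob(c,h,mask,ctr,rad,name):
    X,im=om(c,h);hsv=cv2.cvtColor(im,cv2.COLOR_RGB2HSV).astype(int);m=mask(hsv,im.astype(int))
    m&=np.hypot(X[...,0]-ctr[0],X[...,1]-ctr[1])<rad
    m=cv2.morphologyEx(m.astype(np.uint8),cv2.MORPH_OPEN,np.ones((5,5)))
    n,l,st,ce=cv2.connectedComponentsWithStats(m);k=1+np.argmax(st[1:,4]);q=X[l==k]
    print(name,rect(q),'mean',(q.mean(0)*1000).round(1)[:2],len(q));return q
def px(u,v): return (.74-v/1450,.22-u/1450)
E
python3 - <<'E'
from meas import *
c=pickle.load(open('w1.pkl','rb'))
Y=lambda h,i:(h[...,0]>25)&(h[...,0]<34)&(h[...,1]>150)&(h[...,2]>190)
D=lambda h,i:(i.max(-1)<95)
for n,p in dict(sp=(171,148),pu=(312,155),ma=(445,128),ta=(582,130)).items():
    blob(c,.008,Y,px(*p),.1,n+'_floor')
S=lambda h,i:(h[...,1]>55)
blob(c,.006,lambda h,i:(h[...,1]>28)&(h[...,0]<25),px(143,450),.065,'punch')
blob(c,.008,lambda h,i:((h[...,1]>120)&((h[...,0]<10)|(h[...,0]>170)))|((i.min(-1)>190)),px(277,440),.08,'marker')
blob(c,.004,lambda h,i:(h[...,1]>70)&(h[...,0]>8)&(h[...,0]<30),px(519,455),.08,'scriber')
P=wpts(c)
def d(name,ctr,rad,z0,z1):
    m=(np.hypot(P[...,0]-ctr[0],P[...,1]-ctr[1])<rad)&(P[...,2]>z0)&(P[...,2]<z1);q=P[m];print(name,rect(q),'med',np.median(q,0).round(4),'mean',q.mean(0).round(4),len(q))
d('tape',px(380,468),.06,.055,.075);d('spacer',px(645,440),.035,.03,.042);d('spacerbig',px(655,320),.04,.04,.06)
d('sp_top',px(171,148),.06,.018,.03);d('pu_top',px(312,155),.085,.014,.024);d('ma_top',px(445,128),.095,.014,.024);d('ta_top',px(582,130),.075,.018,.03)
E
```

```text
sp_floor c=(638.1,103.1) short=46.8 long=48.0 longdir=-39.8 mean [638.2 102.9] 7428
pu_floor c=(632.8,5.7) short=27.9 long=115.7 longdir=2.2 mean [632.9   5.7] 10766
ma_floor c=(652.5,-85.7) short=32.7 long=140.9 longdir=2.7 mean [652.6 -85.7] 14810
ta_floor c=(650.5,-179.9) short=52.2 long=83.6 longdir=-1.3 mean [ 650.5 -180. ] 15958
punch c=(429.0,121.9) short=13.4 long=104.7 longdir=-19.1 mean [423.3 124. ] 4354
marker c=(458.5,30.4) short=11.9 long=89.3 longdir=2.5 mean [457.3  30.4] 3975
scriber c=(414.0,-136.9) short=9.9 long=115.3 longdir=-13.6 mean [ 410.4 -136. ] 3873
tape c=(419.5,-41.9) short=34.2 long=47.8 longdir=-17.8 med [ 0.4203 -0.0409  0.0613] mean [ 0.4201 -0.0409  0.0608] 813
spacer c=(438.8,-217.7) short=30.1 long=30.5 longdir=-68.6 med [ 0.4388 -0.2173  0.0348] mean [ 0.4386 -0.2172  0.0347] 298
spacerbig c=(516.8,-216.0) short=39.8 long=41.0 longdir=89.9 med [ 0.5163 -0.2145  0.0475] mean [ 0.5162 -0.2146  0.0472] 566
sp_top c=(636.3,102.3) short=77.6 long=78.9 longdir=-84.1 med [0.6234 0.1023 0.0218] mean [0.6351 0.1022 0.0218] 1411
pu_top c=(632.2,9.1) short=146.8 long=155.9 longdir=-87.8 med [0.6174 0.0185 0.0181] mean [0.6288 0.0144 0.0185] 2122
ma_top c=(652.8,-87.4) short=164.4 long=173.0 longdir=1.9 med [ 0.6303 -0.0893  0.018 ] mean [ 0.6483 -0.0863  0.0183] 2278
ta_top c=(650.0,-164.5) short=106.9 long=116.6 longdir=-0.4 med [ 0.6226 -0.1758  0.0217] mean [ 0.6459 -0.1769  0.0216] 969
```

The sizes agree with the ones given: small spacer 30 mm wide and 35 high, pocket floors right. Next is a close look above the tape, plus a check on the box corner.

Run:
```python
from h import *
from plan import plan
plan([(425,-20,220,162,70)])
for n in('scene','side'):
    c=pickle.load(open(n+'.pkl','rb'));P=pts(c)
    m=(P[...,2]>.08)&(P[...,2]<.2)&(P[...,0]>.4)&(P[...,0]<.8)&(P[...,1]<-.15)&(P[...,1]>-.6);q=P[m]
    i=np.argsort(-q[:,1])[:200:40];print(n,q[i].round(3));i=np.argsort(q[:,0])[:200:40];print(q[i].round(3))
```

```text
[[70,0,-6,25,0,0,-9.0],[70,1,-6,25,0,0,-9.0],[70,2,-5,25,0,0,-9.0],[70,3,-5,25,0,0,-9.0],[70,3,-5,25,0,0,-9.0],[70,4,-4,25,0,0,-9.0],[70,5,-3,25,0,0,-9.1],[70,5,-2,26,0,0,-9.0]]
end [424.8 -19.6 219.7] 162.0
scene [[ 0.562 -0.283  0.101]
 [ 0.551 -0.294  0.116]
 [ 0.545 -0.302  0.1  ]
 [ 0.539 -0.309  0.109]
 [ 0.6   -0.313  0.114]]
[[ 0.4   -0.494  0.13 ]
 [ 0.402 -0.495  0.14 ]
 [ 0.405 -0.501  0.11 ]
 [ 0.407 -0.5    0.102]
 [ 0.409 -0.465  0.094]]
side [[ 0.561 -0.28   0.099]
 [ 0.556 -0.286  0.129]
 [ 0.563 -0.288  0.11 ]
 [ 0.55  -0.293  0.091]
 [ 0.576 -0.296  0.087]]
[[ 0.4   -0.495  0.096]
 [ 0.403 -0.498  0.116]
 [ 0.405 -0.499  0.129]
 [ 0.407 -0.499  0.092]
 [ 0.41  -0.464  0.139]]
```

Request:
jog_arm(
  commands=[
    [70,0,-6,25,0,0,-9],
    [70,1,-6,25,0,0,-9],
    [70,2,-5,25,0,0,-9],
    [70,3,-5,25,0,0,-9],
    [70,3,-5,25,0,0,-9],
    [70,4,-4,25,0,0,-9],
    [70,5,-3,25,0,0,-9.1],
    [70,5,-2,26,0,0,-9],
    [70,0,0,0,0,0,0],
  ],
)

```text
t: 3.45
eef_pos: [0.4229, -0.0172, 0.2181]
tcp_rot: [-180.0, -0.3, 162.1]
force: [-0.3, -0.2, 0.9]
finger_gap: 0.07
grasp_force: 0.0
```

Run:
```python
from meas import *
c=snap('w2');print(c["s"]["eef_pos"],c["s"]["tcp_rot"])
ortho(c,.34,.52,-.10,.06,.008,.0003,'o2')
P=wpts(c)
for z0,z1 in((.058,.07),(.045,.07),(.025,.07),(.004,.015)):
    m=(np.hypot(P[...,0]-.42,P[...,1]+.042)<.06)&(P[...,2]>z0)&(P[...,2]<z1);q=P[m];print(z0,rect(q),q.mean(0).round(4),len(q))
```

```text
[ 0.42290282 -0.01719971  0.21808555] [-179.97960873   -0.25618209  162.1284735 ]
(600, 534, 3)
0.058 c=(419.7,-41.4) short=32.9 long=42.9 longdir=-20.0 [ 0.4185 -0.0413  0.0615] 1923
0.045 c=(419.4,-41.3) short=35.0 long=61.7 longdir=-18.2 [ 0.4157 -0.0395  0.0582] 2972
0.025 c=(419.9,-41.1) short=35.6 long=65.5 longdir=-18.5 [ 0.415  -0.0386  0.0562] 3296
0.004 c=(426.5,-38.8) short=30.8 long=77.2 longdir=-15.3 [ 0.4209 -0.0356  0.0113] 88
```

View pics/o2.png

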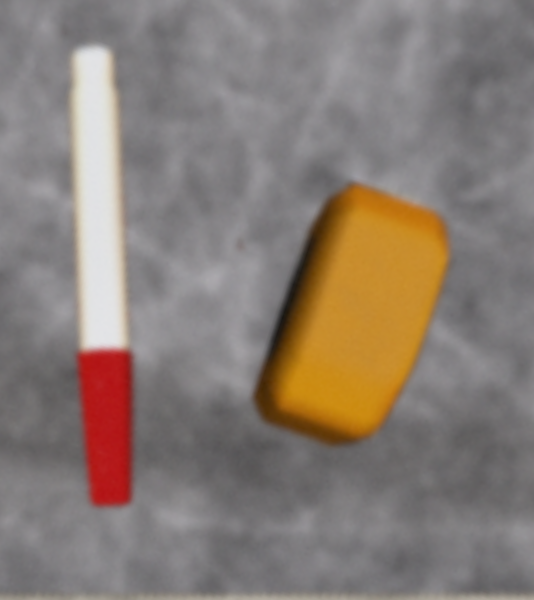

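The close view confirms the tape's case centre at (419.7,-41.2) mm, direction -18.3°, hook at the +x end. The marker's ends at (92,47) and (111,505) put its centre at about (436.5,29.5), direction +2.4°. I'll grasp the tape now.

Run:
```python
from plan import plan
plan([(419.7,-41.2,120,161.7,62),(419.7,-41.2,36,161.7,62,30)])
plan([(419.7,-41.2,130,161.7,30),(640,-175,130,178.7,30)],start=(419.7,-41.2,36,161.7))
```

```text
[[62,-2,-12,50,0,0,0.2],[62,-1,-12,50,0,0,0.2],[62,0,0,28,0,0,-0.0],[62,0,0,28,0,0,-0.0],[62,0,0,28,0,0,-0.0]]
end [419.5 -41.3  35.9] 161.7
[[30,0,0,-47,0,0,-0.0],[30,0,0,-47,0,0,-0.0],[30,-50,-12,0,0,0,-3.4],[30,-50,-14,0,0,0,-3.4],[30,-48,-17,0,0,0,-3.4],[30,-47,-21,0,0,0,-3.4],[30,-47,-23,0,0,0,-3.4]]
end [ 640.3 -175.1  130. ] 178.7
```

Request:
jog_arm(
  commands=[
    [62,-2,-12,50,0,0,0.2],
    [62,-1,-12,50,0,0,0.2],
    [62,0,0,28,0,0,0],
    [62,0,0,28,0,0,0],
    [62,0,0,28,0,0,0],
    [62,0,0,0,0,0,0],
    [25,0,0,0,0,0,0],
    [25,0,0,0,0,0,0],
    [25,0,0,0,0,0,0],
    [25,0,0,0,0,0,0],
  ],
  grip_force=40,
)

```text
t: 4.75
eef_pos: [0.4221, -0.0425, 0.0385]
tcp_rot: [179.9, 0.2, 161.7]
force: [0.5, 2.0, 6.3]
finger_gap: 0.0335
grasp_force: 41.5
```

Request:
jog_arm(
  commands=[
    [25,0,0,-47,0,0,0],
    [25,0,0,-47,0,0,0],
    [25,-50,-12,0,0,0,-3.4],
    [25,-50,-14,0,0,0,-3.4],
    [25,-48,-17,0,0,0,-3.4],
    [25,-47,-21,0,0,0,-3.4],
    [25,-47,-23,0,0,0,-3.4],
    [25,0,0,0,0,0,0],
    [25,0,0,0,0,0,0],
  ],
)

```text
t: 5.88
eef_pos: [0.6398, -0.1757, 0.1292]
tcp_rot: [179.9, -0.1, 178.7]
force: [-0.2, -0.5, -2.0]
finger_gap: 0.0336
grasp_force: 41.4
```

Run:
```python
from meas import *
c=snap('w3');print(c["s"]["eef_pos"],c["s"]["tcp_rot"])
ortho(c,.56,.74,-.26,-.08,.008,.0003,'o3')
cv2.imwrite('pics/w3.png',c["frame"][:,:,::-1])
a=cv2.imread('pics/w3.png');b=cv2.imread('pics/o3.png');b=cv2.resize(b,(480,480));o=cv2.resize(np.hstack([a[:,160:480],b]),None,fx=1,fy=1);cv2.imwrite('pics/c3.png',o)
```

```text
[ 0.63976079 -0.17572189  0.1292195 ] [ 1.79947678e+02 -1.39973931e-01  1.78683237e+02]
(600, 600, 3)
```

View pics/c3.png

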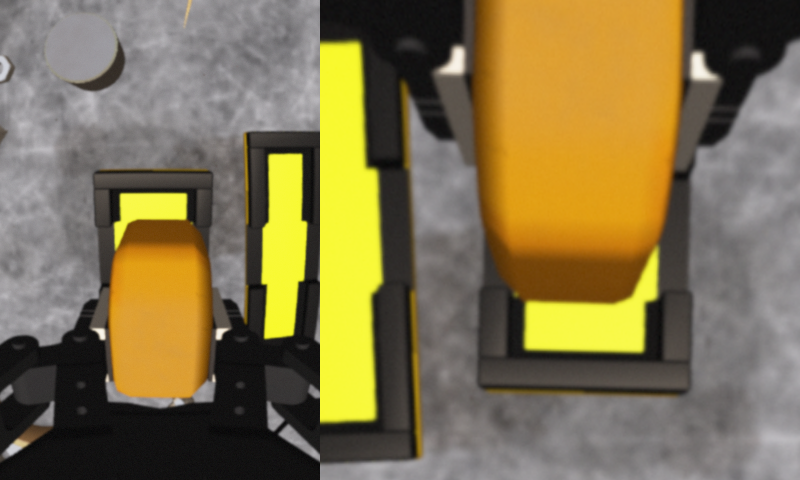

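The wrist view shows the tape straight in the jaws above the pocket. The floor's near edge (row 352) and sides (columns 523–645) put the pocket at about (650,-179.5), matching the first estimate. Lowering now.

Run:
```python
from plan import plan
plan([(648,-179.5,75,179,25),(648,-179.5,48,179,25,10)])
```

```text
[[25,-4,-2,27,0,0,-0.1],[25,-5,-2,28,0,0,-0.2],[25,0,0,9,0,0,0.0],[25,0,0,9,0,0,0.0],[25,0,0,9,0,0,0.0]]
end [ 648.5 -179.7   47.6] 179.0
```

Request:
jog_arm(
  commands=[
    [25,-4,-2,27,0,0,-0.1],
    [25,-4,-2,28,0,0,-0.2],
    [25,0,0,0,0,0,0],
    [25,0,0,9,0,0,0],
    [25,0,0,9,0,0,0],
    [25,0,0,9,0,0,0],
    [25,0,0,0,0,0,0],
  ],
)

```text
t: 6.8
eef_pos: [0.6479, -0.18, 0.0472]
tcp_rot: [180.0, -0.1, 179.0]
force: [0.5, 0.3, -2.7]
finger_gap: 0.0332
grasp_force: 41.3
```

Request:
jog_arm(
  commands=[
    [25,0,0,1,0,0,0],
    [25,0,0,0,0,0,0],
  ],
)

```text
t: 7.05
eef_pos: [0.6489, -0.1804, 0.0476]
tcp_rot: [-180.0, 0.0, 179.0]
force: [0.2, -0.7, -3.0]
finger_gap: 0.0335
grasp_force: 41.3
```

Request:
jog_arm(
  commands=[
    [25,0,0,1,0,0,0],
    [25,0,0,1,0,0,0],
    [25,0,0,0,0,0,0],
  ],
)

```text
t: 7.42
eef_pos: [0.6491, -0.1804, 0.0465]
tcp_rot: [-180.0, 0.0, 179.0]
force: [-3.1, 0.5, 4.2]
finger_gap: 0.0336
grasp_force: 42.3
```

Request:
jog_arm(
  commands=[
    [55,0,0,0,0,0,0],
    [55,0,0,0,0,0,0],
    [55,0,0,-20,0,0,0],
    [55,0,0,-40,0,0,0],
    [55,0,0,-50,0,0,0],
    [55,0,0,-40,0,0,0],
    [55,0,0,0,0,0,0],
  ],
)

```text
t: 8.3
eef_pos: [0.6515, -0.1813, 0.2029]
tcp_rot: [-179.8, 0.6, 179.0]
force: [-0.1, 0.3, 0.0]
finger_gap: 0.0549
grasp_force: 0.0
```

Run:
```python
from meas import *
from plan import plan
c=snap('w4');print(c["s"]["eef_pos"],c["s"]["tcp_rot"])
P=wpts(c)
for ctr,rad,z0,z1 in(((.645,-.18),.055,.06,.085),((.645,-.18),.055,.03,.085),((.65,-.18),.07,.019,.026)):
    m=(np.hypot(P[...,0]-ctr[0],P[...,1]-ctr[1])<rad)&(P[...,2]>z0)&(P[...,2]<z1);q=P[m];print(z0,rect(q),q.mean(0).round(4),np.percentile(q[:,2],[10,50,90]).round(4),len(q))
cv2.imwrite('pics/w4.png',c["frame"][:,:,::-1])
plan([(436.5,29.5,200,182.4,45)])
```

```text
[ 0.65150467 -0.18131105  0.20285802] [-179.78271539    0.62364746  179.01508629]
0.06 c=(646.2,-181.2) short=33.5 long=52.8 longdir=-1.3 [ 0.644  -0.1811  0.0681] [0.0631 0.0692 0.0712] 2973
0.03 c=(647.3,-180.6) short=34.7 long=65.8 longdir=-1.2 [ 0.6413 -0.1808  0.0651] [0.0549 0.068  0.071 ] 3752
0.019 c=(650.4,-179.8) short=76.3 long=115.9 longdir=-1.4 [ 0.6467 -0.1796  0.0219] [0.0208 0.0219 0.0229] 3813
[[45,36,34,0,0,0,-0.6],[45,36,35,0,0,0,-0.6],[45,35,35,0,0,0,-0.5],[45,35,36,0,0,0,-0.6],[45,35,36,0,0,0,-0.5],[45,35,36,-1,0,0,-0.6]]
end [436.4  29.5 200.5] 182.4
```

View pics/w4.png

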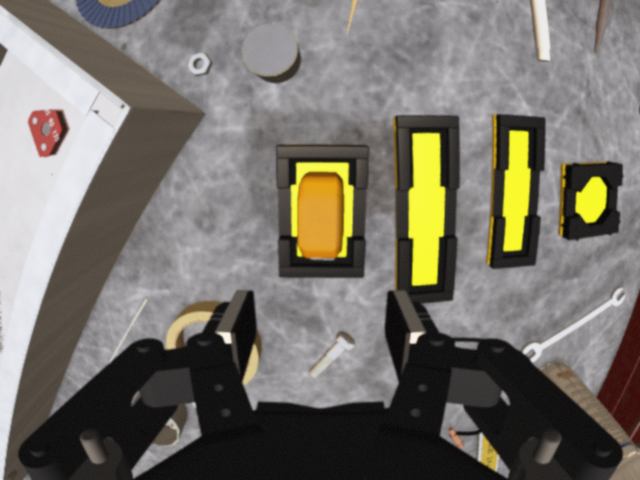

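The tape stands in its pocket, with its outline (299–345, 172–260) inside the mouth and its top at 71 mm (8 + 63), so it is seated. From this same picture I'll measure the other inserts, then go over the marker.

Request:
jog_arm(
  commands=[
    [45,36,34,0,0,0,-0.6],
    [45,36,35,0,0,0,-0.6],
    [45,35,35,0,0,0,-0.5],
    [45,35,36,0,0,0,-0.6],
    [45,35,36,0,0,0,-0.5],
    [45,35,36,0,0,0,-0.6],
    [45,0,0,0,0,0,0],
    [45,0,0,0,0,0,0],
  ],
)

```text
t: 9.35
eef_pos: [0.4348, 0.03, 0.1948]
tcp_rot: [-180.0, -0.0, -177.6]
force: [-0.2, -0.7, 0.4]
finger_gap: 0.0447
grasp_force: 0.0
```

```bash
cat >> meas.py <<'E'
def dd(c,name,ctr,rad,z0,z1):  # depth blob: largest connected
    P=wpts(c);m=((np.hypot(P[...,0]-ctr[0],P[...,1]-ctr[1])<rad)&(P[...,2]>z0)&(P[...,2]<z1)).astype(np.uint8)
    n,l,st,ce=cv2.connectedComponentsWithStats(m);k=1+np.argmax(st[1:,4]);q=P[l==k];print(name,rect(q),'mean',q.mean(0).round(4),len(q))
Y=lambda h,i:(h[...,0]>25)&(h[...,0]<34)&(h[...,1]>150)&(h[...,2]>190)
E
python3 - <<'E'
from meas import *
c=pickle.load(open('w4.pkl','rb'))
dd(c,'ma_top',(.652,-.086),.095,.006,.024);dd(c,'pu_top',(.633,.006),.085,.006,.024);dd(c,'sp_top',(.637,.1025),.06,.01,.03)
blob(c,.008,Y,(.652,-.086),.1,'ma');blob(c,.008,Y,(.633,.006),.09,'pu');blob(c,.008,Y,(.637,.103),.04,'sp')
c=snap('w5');print(c["s"]["eef_pos"],c["s"]["tcp_rot"])
dd(c,'marker',(.4365,.0295),.075,.005,.03)
dd(c,'punch',(.429,.121),.065,.004,.02)
ortho(c,.35,.53,-.03,.15,.008,.0003,'o5')
E
```

```text
ma_top c=(653.0,-85.7) short=57.6 long=173.1 longdir=2.4 mean [ 0.6471 -0.0861  0.0121] 11300
pu_top c=(632.9,5.8) short=54.3 long=146.4 longdir=2.3 mean [0.6312 0.0041 0.0123] 7406
sp_top c=(636.4,102.6) short=79.3 long=80.6 longdir=-84.4 mean [0.6358 0.0963 0.0193] 3096
ma c=(653.0,-85.6) short=33.1 long=141.2 longdir=1.9 mean [653.  -85.6] 15239
pu c=(633.0,5.8) short=28.0 long=116.2 longdir=2.2 mean [633.1   6. ] 10809
sp c=(637.5,106.1) short=43.9 long=47.1 longdir=-39.8 mean [638.1 106.3] 6487
[0.43480873 0.03002321 0.19484981] [-1.79988767e+02 -2.95688085e-02 -1.77564655e+02]
marker c=(436.0,29.2) short=16.1 long=135.1 longdir=1.8 mean [0.432  0.0295 0.0139] 2542
punch c=(430.8,121.3) short=12.5 long=109.1 longdir=-18.2 mean [0.4234 0.1225 0.0099] 1425
(601, 600, 3)
```

View pics/o5.png

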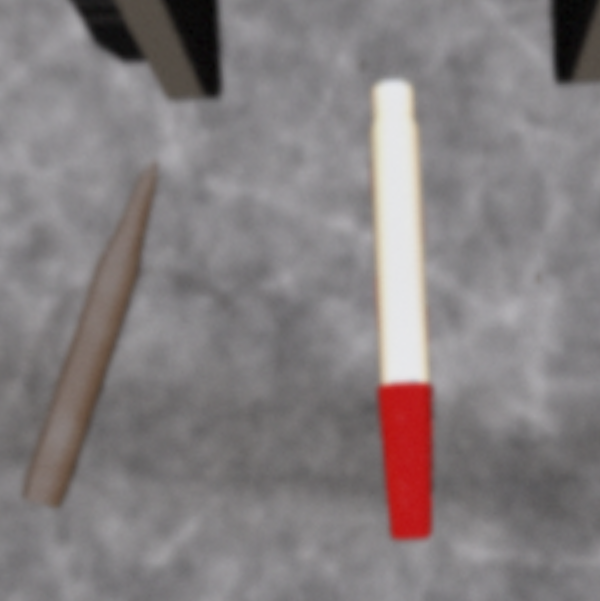

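The marker measures 16.1 x 135.1 mm at (436.0,29.2), direction about 2°. The punch is at (430.8,121.3), direction -18.2°. Both sizes match the ones given, so I'll grasp the marker.

Run:
```python
from plan import plan
plan([(436,29.2,70,-178,34),(436,29.2,22,-178,34,16)])
plan([(436,29.2,100,-178,8),(653,-85.7,100,-178,8)],start=(436,29.2,22,-178))
```

```text
[[34,0,0,42,0,0,0.1],[34,0,0,42,0,0,0.1],[34,-1,-1,41,0,0,0.2],[34,0,0,12,0,0,-0.0],[34,0,0,12,0,0,-0.0],[34,0,0,12,0,0,-0.0],[34,0,0,12,0,0,-0.0]]
end [436.3  28.7  22.1] -178.0
[[8,0,0,-39,0,0,-0.0],[8,0,0,-39,0,0,-0.0],[8,-43,-24,0,0,0,-0.0],[8,-42,-25,0,0,0,-0.0],[8,-43,-24,0,0,0,-0.0],[8,-42,-25,0,0,0,-0.0],[8,-43,-24,0,0,0,-0.0]]
end [653.1 -85.3 100. ] -178.0
```

Request:
jog_arm(
  commands=[
    [34,0,0,42,0,0,0.1],
    [34,0,0,42,0,0,0.1],
    [34,-1,-1,41,0,0,0.2],
    [34,0,0,12,0,0,0],
    [34,0,0,12,0,0,0],
    [34,0,0,12,0,0,0],
    [34,0,0,10,0,0,0],
    [34,0,0,0,0,0,0],
  ],
  grip_force=25,
)

```text
t: 10.4
eef_pos: [0.4357, 0.0291, 0.0238]
tcp_rot: [180.0, -0.1, -178.0]
force: [0.2, 0.3, 0.8]
finger_gap: 0.034
grasp_force: 0.0
```

Request:
jog_arm(
  commands=[
    [34,0,0,2,0,0,0],
    [8,0,0,0,0,0,0],
    [8,0,0,0,0,0,0],
    [8,0,0,0,0,0,0],
    [8,0,0,0,0,0,0],
  ],
)

```text
t: 11.02
eef_pos: [0.4364, 0.0291, 0.0228]
tcp_rot: [180.0, 0.0, -178.0]
force: [-0.7, 1.1, 2.4]
finger_gap: 0.0144
grasp_force: 24.7
```

Request:
jog_arm(
  commands=[
    [8,0,0,-20,0,0,0],
    [8,0,0,-39,0,0,0],
    [8,0,0,-19,0,0,0],
    [8,-43,-24,0,0,0,0],
    [8,-42,-25,0,0,0,0],
    [8,-43,-24,0,0,0,0],
    [8,-42,-25,0,0,0,0],
    [8,-43,-24,0,0,0,0],
    [8,0,0,0,0,0,0],
    [8,0,0,0,0,0,0],
  ],
)

```text
t: 12.28
eef_pos: [0.6522, -0.0851, 0.0993]
tcp_rot: [180.0, -0.1, -178.0]
force: [0.2, 0.9, -0.1]
finger_gap: 0.0142
grasp_force: 24.5
```

Run:
```python
from meas import *
from plan import plan
c=snap('w6');print(c["s"]["eef_pos"],c["s"]["tcp_rot"],c["s"]["finger_gap"])
dd(c,'marker_held',(.653,-.086),.08,.06,.11)
dd(c,'ma_top',(.652,-.086),.095,.006,.024)
cv2.imwrite('pics/w6.png',c["frame"][:,:,::-1])
```

```text
[ 0.65220717 -0.08509872  0.09930157] [ 1.79965819e+02 -1.24925532e-01 -1.77993914e+02] 0.014188330268315612
marker_held c=(644.2,-85.3) short=40.8 long=118.0 longdir=15.7 mean [ 0.6371 -0.0849  0.092 ] 11744
ma_top c=(622.6,-87.0) short=57.2 long=112.9 longdir=2.5 mean [ 0.6132 -0.088   0.0134] 12276
```

View pics/w6.png

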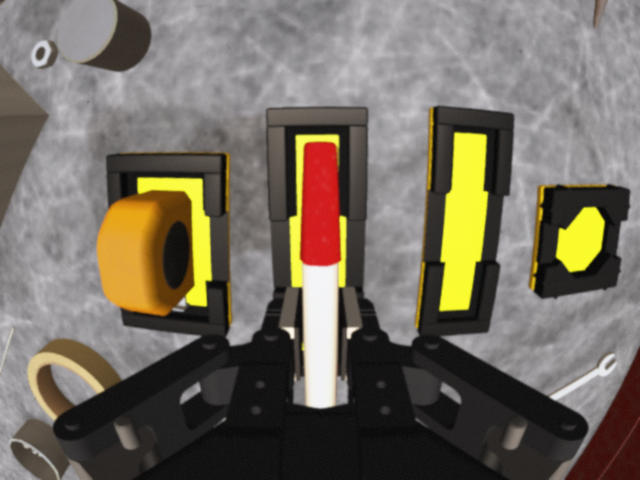

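The marker is held straight, cap end at (321,143), above its pocket. I'll check the held pose, then lower it.

Run:
```python
from meas import *
c=pickle.load(open('w6.pkl','rb'));P=wpts(c)
for v in(146,150,200,250,300,380): print(v,P[v,321].round(4))
from plan import plan
plan([(653.2,-85.7,45,-178,8),(653.2,-85.7,32,-178,8,5)])
```

```text
146 [ 0.5859 -0.0863  0.0904]
150 [ 0.5873 -0.0863  0.0908]
200 [ 0.6052 -0.0857  0.092 ]
250 [ 0.6237 -0.085   0.0928]
300 [ 0.6445 -0.0843  0.0919]
380 [ 0.6841 -0.0828  0.0918]
[[8,-1,-1,55,0,0,0.0],[8,0,0,4,0,0,0.0],[8,0,0,4,0,0,0.0],[8,0,0,5,0,0,0.0]]
end [652.9 -85.8  31.5] -178.0
```

Request:
jog_arm(
  commands=[
    [8,-1,-1,30,0,0,0],
    [8,0,0,25,0,0,0],
    [8,0,0,4,0,0,0],
    [8,0,0,4,0,0,0],
    [8,0,0,4,0,0,0],
    [8,0,0,0,0,0,0],
  ],
)

```text
t: 13.08
eef_pos: [0.6545, -0.0863, 0.0339]
tcp_rot: [-180.0, 0.0, -178.0]
force: [0.6, -0.3, -0.6]
finger_gap: 0.0143
grasp_force: 24.5
```

Request:
jog_arm(
  commands=[
    [8,0,0,2,0,0,0],
    [8,0,0,1,0,0,0],
    [8,0,0,0,0,0,0],
  ],
)

```text
t: 13.45
eef_pos: [0.6545, -0.0864, 0.0308]
tcp_rot: [-180.0, 0.0, -178.0]
force: [-2.0, 0.3, 2.1]
finger_gap: 0.0141
grasp_force: 24.8
```

Request:
jog_arm(
  commands=[
    [34,0,0,0,0,0,0],
    [34,0,0,0,0,0,0],
    [34,0,0,-15,0,0,0],
    [34,0,0,-45,0,0,0],
    [34,0,0,-55,0,0,0],
    [34,0,0,-45,0,0,0],
    [34,0,0,0,0,0,0],
  ],
)

```text
t: 14.32
eef_pos: [0.6573, -0.0869, 0.198]
tcp_rot: [-179.8, 0.7, -178.0]
force: [0.2, 0.2, 0.6]
finger_gap: 0.034
grasp_force: 0.0
```

Run:
```python
from meas import *
from plan import plan
c=snap('w7');print(c["s"]["eef_pos"],c["s"]["tcp_rot"],c["s"]["finger_gap"])
dd(c,'marker',(.653,-.086),.08,.0195,.04)
P=wpts(c);m=(abs(P[...,1]+.0855)<.004)&(abs(P[...,0]-.653)<.069);q=P[m]
for x in np.arange(.588,.72,.013): print(x.round(3),np.median(q[abs(q[:,0]-x)<.004,2]).round(4),end='; ')
print();plan([(430.8,121.3,150,161.8,34),(430.8,121.3,60,161.8,34),(430.8,121.3,24,161.8,34,15)])
```

```text
[ 0.65731667 -0.08693363  0.1979759 ] [-179.83528205    0.66085248 -177.98208992] 0.034036696164785364
marker c=(654.3,-85.7) short=13.9 long=134.1 longdir=1.8 mean [ 0.651  -0.0858  0.0224] 2364
0.588 0.3208; 0.601 0.0222; 0.614 0.0229; 0.627 0.0236; 0.64 0.0232; 0.653 0.0231; 0.666 0.0232; 0.679 0.023; 0.692 0.0231; 0.705 0.023; 0.718 0.0217; 
yaw wrap! -177.9857666001485 161.8
yaw wrap! -198.18576660014855 161.8
yaw wrap! -198.18576660014855 161.8
[[34,36,36,7,0,0,3.4],[34,38,34,7,0,0,3.4],[34,40,31,8,0,0,3.4],[34,42,29,7,0,0,3.3],[34,44,26,8,0,0,3.4],[34,46,24,7,0,0,3.3],[34,0,0,45,0,0,0.0],[34,0,0,45,0,0,0.0],[34,0,0,12,0,0,0.0],[34,0,0,12,0,0,0.0]]
[[34,0,0,12,0,0,0.0]]
end [430.4 121.1  24.4] -198.2
```

The marker is down: centre (654.3,-85.7), top about 23 mm along its whole length. Next, the punch.

Request:
jog_arm(
  commands=[
    [34,36,36,7,0,0,3.4],
    [34,38,34,7,0,0,3.4],
    [34,40,31,8,0,0,3.4],
    [34,42,29,7,0,0,3.3],
    [34,44,26,8,0,0,3.4],
    [34,46,24,7,0,0,3.3],
    [34,0,0,0,0,0,0],
    [34,0,0,45,0,0,0],
    [34,0,0,45,0,0,0],
    [34,0,0,0,0,0,0],
  ],
)

```text
t: 15.62
eef_pos: [0.4254, 0.1204, 0.0522]
tcp_rot: [-179.7, -0.5, 161.8]
force: [-0.8, 0.0, -0.5]
finger_gap: 0.0336
grasp_force: 0.0
```

Run:
```python
from meas import *
from plan import plan
c=snap('w8');print(c["s"]["eef_pos"],c["s"]["tcp_rot"])
blob(c,.006,lambda h,i:(h[...,1]>28)&(h[...,0]<25),(.4308,.1213),.065,'punch')
dd(c,'punch',(.4308,.1213),.065,.004,.02)
plan([(430.8,121.3,40,-198.2,34,20),(430.8,121.3,22,-198.2,34,10)])
```

```text
[0.42542045 0.1204045  0.05220879] [-179.72824223   -0.50665573  161.78623775]
punch c=(429.7,121.7) short=12.2 long=106.6 longdir=-18.4 mean [424.8 123.5] 4176
punch c=(431.6,121.2) short=11.6 long=110.5 longdir=-18.4 mean [0.4191 0.1254 0.0104] 4126
yaw wrap! 161.78522270772683 -198.2
yaw wrap! 161.78522270772683 -198.2
[[34,-3,1,15,0,0,-0.0],[34,0,0,9,0,0,-0.0],[34,0,0,9,0,0,-0.0]]
end [430.8 120.8  21.8] 161.8
```

Request:
jog_arm(
  commands=[
    [34,0,0,10,0,0,0],
    [34,0,0,10,0,0,0],
    [34,0,0,0,0,0,0],
    [34,0,0,0,0,0,0],
  ],
)

```text
t: 16.18
eef_pos: [0.4292, 0.1215, 0.0367]
tcp_rot: [180.0, 0.0, 161.8]
force: [0.7, -1.0, -0.2]
finger_gap: 0.0338
grasp_force: 0.0
```

Request:
jog_arm(
  commands=[
    [34,-2,0,7,0,0,0],
    [34,0,0,7,0,0,0],
    [34,0,0,0,0,0,0],
    [34,0,0,0,0,0,0],
  ],
  grip_force=30,
)

```text
t: 16.68
eef_pos: [0.4307, 0.1208, 0.0222]
tcp_rot: [-180.0, -0.0, 161.8]
force: [0.1, 0.1, 0.7]
finger_gap: 0.034
grasp_force: 0.0
```

Request:
jog_arm(
  commands=[
    [34,0,0,1,0,0,0],
    [5,0,0,0,0,0,0],
    [5,0,0,0,0,0,0],
    [5,0,0,0,0,0,0],
    [5,0,0,0,0,0,0],
    [5,0,0,0,0,0,0],
  ],
)

```text
t: 17.42
eef_pos: [0.431, 0.1209, 0.0215]
tcp_rot: [180.0, 0.0, 161.8]
force: [-0.3, -0.0, 1.6]
finger_gap: 0.0102
grasp_force: 32.4
```

Run:
```python
from plan import plan
plan([(431,121,100,161.8,5,40),(633,5.8,100,182.2,5)],start=(431,121,21.5,161.8))
```

```text
[[5,0,0,-39,0,0,-0.0],[5,0,0,-40,0,0,-0.0],[5,-46,-9,0,0,0,-4.1],[5,-45,-13,0,0,0,-4.1],[5,-44,-16,0,0,0,-4.1],[5,-42,-18,0,0,0,-4.0],[5,-41,-22,0,0,0,-4.1]]
end [633.1   5.5 100.5] 182.2
```

Request:
jog_arm(
  commands=[
    [5,0,0,-10,0,0,0],
    [5,0,0,-15,0,0,0],
    [5,0,0,-20,0,0,0],
    [5,0,0,-34,0,0,0],
    [5,0,0,0,0,0,0],
  ],
)

```text
t: 18.05
eef_pos: [0.4333, 0.1212, 0.1043]
tcp_rot: [179.8, 0.4, 161.8]
force: [1.1, -0.2, -0.3]
finger_gap: 0.01
grasp_force: 32.2
```

Run:
```python
from meas import *
c=snap('w9');print(c["s"]["eef_pos"],c["s"]["tcp_rot"],c["s"]["finger_gap"])
ortho(c,.35,.53,.03,.21,.085,.0003,'o9')
cv2.imwrite('pics/w9.png',c["frame"][:,:,::-1])
P=wpts(c);m=(P[...,2]>.07)&(P[...,2]<.1)&(P[...,0]<.41)&(P[...,0]>.35);q=P[m];print(len(q),rect(q),q.mean(0))
u=np.argsort(q[:,0]);print(q[u[::max(1,len(u)//8)]].round(4))
```

```text
[0.43330679 0.12124099 0.10426876] [179.79856107   0.39878209 161.81164485] 0.009966892550045672
(601, 600, 3)
7387 c=(390.4,217.4) short=52.4 long=189.9 longdir=-78.4 [0.38490103 0.2271093  0.08916531]
[[0.35   0.2848 0.0819]
 [0.3623 0.2982 0.0926]
 [0.3738 0.292  0.0815]
 [0.3822 0.2664 0.097 ]
 [0.3874 0.1336 0.0933]
 [0.3926 0.1341 0.0939]
 [0.3981 0.2508 0.0859]
 [0.404  0.1332 0.0942]
 [0.41   0.2515 0.0742]]
```

View pics/w9.png

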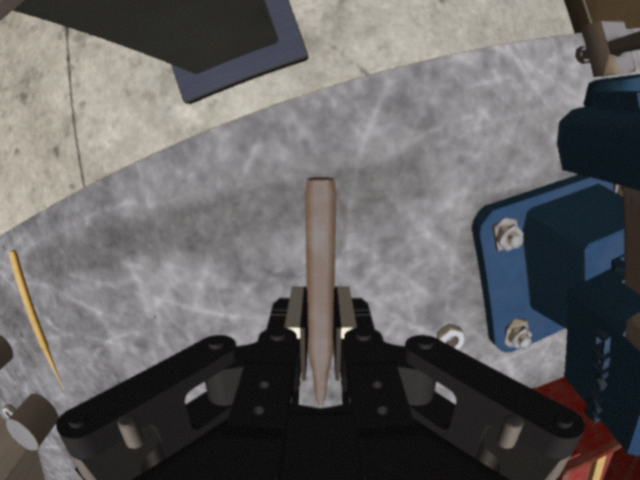

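The punch is held straight and level, butt end at (320,180). The vise (right) is clear. Moving to its pocket.

Request:
jog_arm(
  commands=[
    [5,-45,-9,0,0,0,-4.1],
    [5,-45,-13,0,0,0,-4.1],
    [5,-44,-16,0,0,0,-4.1],
    [5,-42,-18,0,0,0,-4],
    [5,-41,-22,0,0,0,-4.1],
    [5,0,0,0,0,0,0],
    [5,0,0,0,0,0,0],
    [5,0,0,0,0,0,0],
  ],
)

```text
t: 19.1
eef_pos: [0.6305, 0.0065, 0.0995]
tcp_rot: [180.0, -0.1, -177.8]
force: [1.2, 0.9, -0.7]
finger_gap: 0.0107
grasp_force: 32.1
```

Run:
```python
from meas import *
from plan import plan
c=snap('w10');print(c["s"]["eef_pos"],c["s"]["tcp_rot"],c["s"]["finger_gap"])
P=wpts(c);m=(P[...,2]>.07)&(P[...,2]<.1)&(abs(P[...,1]-.006)<.012)&(P[...,0]<.62);q=P[m];print(q.min(0),rect(q))
plan([(633,5.8,45,182.2,5,30),(633,5.8,32,182.2,5,5)])
```

```text
[0.63050033 0.00648471 0.09952211] [ 1.79982015e+02 -1.05490837e-01 -1.77757012e+02] 0.010666507298356923
[ 0.57628016 -0.00264937  0.07929845] c=(598.1,7.7) short=20.6 long=43.7 longdir=-0.1
yaw wrap! -177.7475750469626 182.2
yaw wrap! -177.8475750469626 182.2
[[5,-1,0,27,0,0,0.0],[5,-1,-1,28,0,0,0.1],[5,0,0,4,0,0,-0.0],[5,0,0,4,0,0,-0.0],[5,0,0,5,0,0,-0.0]]
end [632.8   5.6  31.8] -177.8
```

Request:
jog_arm(
  commands=[
    [5,-1,0,27,0,0,0],
    [5,-1,-1,27,0,0,0],
    [5,0,0,0,0,0,0],
    [5,0,0,5,0,0,0],
    [5,0,0,5,0,0,0],
    [5,0,0,4,0,0,0],
    [5,0,0,0,0,0,0],
    [5,0,0,0,0,0,0],
  ],
)

```text
t: 20.15
eef_pos: [0.6341, 0.0048, 0.0325]
tcp_rot: [-180.0, 0.0, -177.8]
force: [-1.1, 0.4, -1.4]
finger_gap: 0.0105
grasp_force: 32.1
```

Request:
jog_arm(
  commands=[
    [5,1,1,0,0,0,0],
    [5,0,0,2,0,0,0],
    [5,0,0,1,0,0,0],
    [5,0,0,0,0,0,0],
  ],
)

```text
t: 20.65
eef_pos: [0.633, 0.0058, 0.0296]
tcp_rot: [180.0, -0.0, -177.8]
force: [-1.8, 0.9, 1.7]
finger_gap: 0.0106
grasp_force: 32.4
```

Request:
jog_arm(
  commands=[
    [30,0,0,0,0,0,0],
    [30,0,0,0,0,0,0],
    [30,0,0,-15,0,0,0],
    [30,0,0,-45,0,0,0],
    [30,0,0,-55,0,0,0],
    [30,0,0,-45,0,0,0],
    [55,0,0,0,0,0,0],
    [55,0,0,0,0,0,0],
  ],
)

```text
t: 21.65
eef_pos: [0.6327, 0.0058, 0.1896]
tcp_rot: [-180.0, 0.0, -177.8]
force: [-0.8, 0.2, -1.2]
finger_gap: 0.0548
grasp_force: 0.0
```

Run:
```python
from meas import *
from plan import plan
c=snap('w11');print(c["s"]["eef_pos"],c["s"]["tcp_rot"],c["s"]["finger_gap"])
cv2.imwrite('pics/w11.png',c["frame"][:,:,::-1])
P=wpts(c)
for x in np.arange(.578,.692,.01):
    q=P[(abs(P[...,0]-x)<.003)&(abs(P[...,1]-.006)<.012)];i=q[:,2]>.0105;print(x.round(3),np.percentile(q[:,2],92).round(4),q[i,1].mean().round(4),end='; ')
print();dd(c,'sp_top',(.637,.1025),.06,.019,.03)
blob(c,.008,Y,(.637,.103),.04,'sp')
plan([(438.8,-217.7,200,185,55)])
```

```text
[0.63272252 0.00580064 0.18961478] [-1.79996947e+02  1.76470800e-02 -1.77786634e+02] 0.05477433584841842
0.578 0.0184 0.0063; 0.588 0.0201 0.0058; 0.598 0.02 0.0054; 0.608 0.0202 0.0056; 0.618 0.273 0.001; 0.628 0.0204 0.0056; 0.638 0.0199 0.0067; 0.648 0.0198 0.0071; 0.658 0.0189 0.0075; 0.668 0.0177 0.0071; 0.678 0.0164 0.0079; 0.688 0.0101 0.0091; 
sp_top c=(611.5,99.8) short=29.1 long=78.3 longdir=-85.0 mean [0.6092 0.0977 0.0219] 2121
sp c=(638.0,103.2) short=47.9 long=48.3 longdir=5.4 mean [638.1 103.7] 7594
yaw wrap! -177.78575417897642 185
[[55,34,-36,-2,0,0,-0.5],[55,34,-36,-2,0,0,-0.5],[55,34,-35,-2,0,0,-0.4],[55,34,-35,-2,0,0,-0.5],[55,35,-35,-2,0,0,-0.4],[55,35,-35,-2,0,0,-0.5]]
end [ 439.  -218.   200.2] -175.0
```

View pics/w11.png

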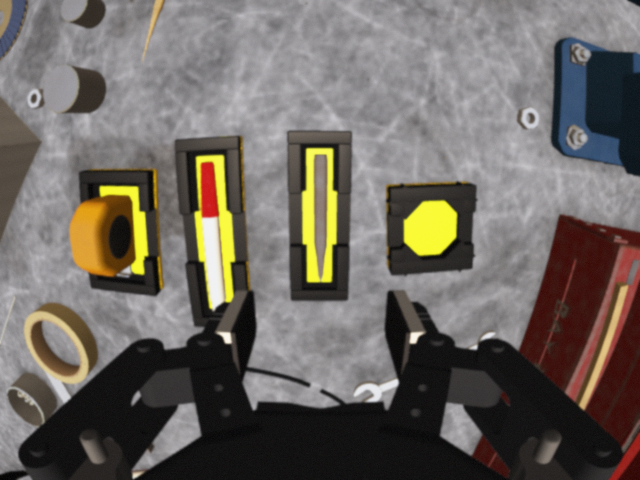

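Tape, marker and punch all sit inside their pockets in this view. The punch's top is 20 mm (8 + 12) along its body. The spacer well is at (430,228), which is (638,103.2) mm. Next, the spacer.

Request:
jog_arm(
  commands=[
    [55,34,-36,-2,0,0,-0.5],
    [55,34,-36,-2,0,0,-0.5],
    [55,34,-35,-2,0,0,-0.4],
    [55,34,-35,-2,0,0,-0.5],
    [55,35,-35,-2,0,0,-0.4],
    [55,35,-35,-2,0,0,-0.5],
    [55,0,0,0,0,0,0],
    [55,0,0,0,0,0,0],
    [55,0,0,0,0,0,0],
  ],
)

```text
t: 22.82
eef_pos: [0.4401, -0.2172, 0.2005]
tcp_rot: [179.9, -0.1, -174.9]
force: [0.3, -0.1, 0.1]
finger_gap: 0.0551
grasp_force: 0.0
```

Run:
```python
from meas import *
from plan import plan
c=snap('w12');print(c["s"]["eef_pos"],c["s"]["tcp_rot"])
dd(c,'spacer',(.4388,-.2177),.03,.0315,.045);dd(c,'big',(.5168,-.216),.035,.04,.06)
P=wpts(c);
for t in((.4388,-.2177),(.5168,-.216)):
    q=P[np.hypot(P[...,0]-t[0],P[...,1]-t[1])<.01];print(np.median(q,0).round(4))
plan([(438.8,-217.7,70,-175,55),(438.8,-217.7,32,-175,55,13)])
```

```text
[ 0.44010478 -0.21715647  0.20050803] [ 1.79937738e+02 -6.21042908e-02 -1.74906688e+02]
spacer c=(437.7,-218.2) short=30.6 long=30.7 longdir=3.5 mean [ 0.4374 -0.2183  0.0349] 1156
big c=(516.9,-216.6) short=41.4 long=42.8 longdir=7.5 mean [ 0.5146 -0.2167  0.0472] 1854
[ 0.4305 -0.2184  0.2674]
[ 0.5169 -0.216   0.0476]
[[55,0,0,44,0,0,0.0],[55,1,0,43,0,0,0.1],[55,0,0,44,0,0,0.0],[55,0,0,13,0,0,0.0],[55,0,0,12,0,0,0.0],[55,0,0,13,0,0,0.0]]
end [ 439.2 -217.2   31.7] -175.0
```

Request:
jog_arm(
  commands=[
    [55,1,-1,44,0,0,0],
    [55,1,0,44,0,0,0],
    [55,0,0,42,0,0,0],
    [55,0,0,14,0,0,0],
    [55,0,0,14,0,0,0],
    [55,0,0,13,0,0,0],
    [55,0,0,0,0,0,0],
    [55,0,0,0,0,0,0],
  ],
  grip_force=50,
)

```text
t: 23.88
eef_pos: [0.4386, -0.2196, 0.0312]
tcp_rot: [-179.9, 0.1, -175.0]
force: [-0.1, -0.6, -0.5]
finger_gap: 0.055
grasp_force: 0.0
```

Request:
jog_arm(
  commands=[
    [55,1,1,3,0,0,0],
    [25,0,0,0,0,0,0],
    [25,0,0,0,0,0,0],
    [25,0,0,0,0,0,0],
    [25,0,0,0,0,0,0],
    [25,0,0,0,0,0,0],
  ],
)

```text
t: 24.62
eef_pos: [0.4371, -0.2185, 0.0278]
tcp_rot: [-180.0, 0.0, -175.0]
force: [0.1, 0.5, 4.5]
finger_gap: 0.0299
grasp_force: 49.6
```

Run:
```python
from plan import plan
plan([(438,-218.5,130,-175,25,40),(480,60,130,-175,25),(638,103.2,130,-174.6,25)],start=(438,-218.5,28.5,-175))
```

```text
[[25,0,0,-34,0,0,-0.0],[25,0,0,-34,0,0,-0.0],[25,0,0,-34,0,0,-0.0],[25,-11,46,0,0,0,-0.0],[25,-11,46,0,0,0,-0.0],[25,-11,45,0,0,0,-0.0],[25,-11,46,0,0,0,-0.0],[25,-11,45,0,0,0,-0.0],[25,-11,46,0,0,0,-0.0],[25,-54,10,0,0,0,-0.1]]
[[25,-54,9,0,0,0,-0.2],[25,-53,10,0,0,0,-0.1]]
end [637.6 103.5 130.5] -174.6
```

Request:
jog_arm(
  commands=[
    [25,0,0,-34,0,0,0],
    [25,0,0,-34,0,0,0],
    [25,0,0,-34,0,0,0],
    [25,-11,46,0,0,0,0],
    [25,-11,46,0,0,0,0],
    [25,-11,45,0,0,0,0],
    [25,-11,46,0,0,0,0],
    [25,-11,45,0,0,0,0],
    [25,-11,46,0,0,0,0],
    [25,-54,10,0,0,0,0],
  ],
)

```text
t: 25.88
eef_pos: [0.5287, 0.0776, 0.127]
tcp_rot: [180.0, -0.3, -174.8]
force: [0.5, -0.1, -1.0]
finger_gap: 0.0297
grasp_force: 50.2
```

Request:
jog_arm(
  commands=[
    [25,-54,9,0,0,0,-0.2],
    [25,-53,10,0,0,0,-0.2],
    [25,0,0,0,0,0,0],
    [25,0,0,0,0,0,0],
    [25,0,0,0,0,0,0],
  ],
)

```text
t: 26.5
eef_pos: [0.6351, 0.1032, 0.1288]
tcp_rot: [-180.0, -0.1, -174.6]
force: [-0.9, 0.3, -1.4]
finger_gap: 0.0295
grasp_force: 50.1
```

Run:
```python
from meas import *
from plan import plan
c=snap('w13');print(c["s"]["eef_pos"],c["s"]["tcp_rot"],c["s"]["finger_gap"])
dd(c,'held',(.638,.103),.03,.11,.15)
blob(c,.008,Y,(.638,.103),.04,'sp')
plan([(638,103.2,60,-174.6,25,30),(638,103.2,40,-174.6,25,7)])
cv2.imwrite('pics/w13.png',c["frame"][:,:,::-1])
```

```text
[0.63508646 0.10319935 0.12884931] [-1.79999109e+02 -7.02071353e-02 -1.74603683e+02] 0.029451600835852913
held c=(635.8,104.7) short=32.1 long=55.1 longdir=-73.7 mean [0.6309 0.1033 0.1337] 10248
sp c=(636.6,102.4) short=45.2 long=49.5 longdir=-82.4 mean [636.7 102.4] 7437
[[25,-1,0,23,0,0,-0.0],[25,-1,0,23,0,0,-0.0],[25,-1,0,23,0,0,-0.0],[25,0,0,7,0,0,-0.0],[25,0,0,7,0,0,-0.0],[25,0,0,6,0,0,-0.0]]
end [638.3 103.5  40.2] -174.6
```

View pics/w13.png

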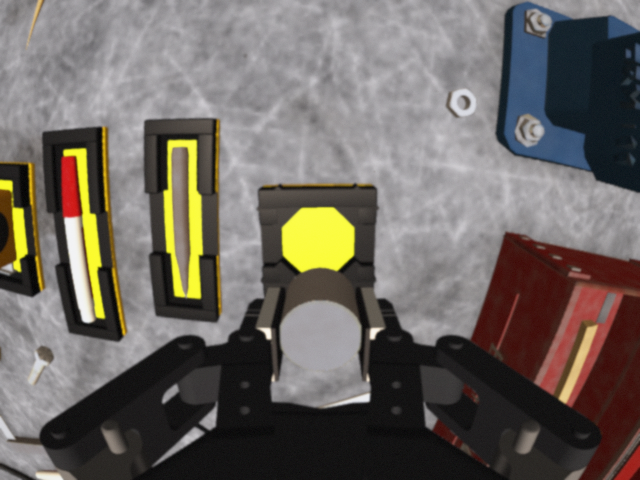

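The spacer is held upright, centred above the well, and the jaws line up with the finger channel. Lowering.

Request:
jog_arm(
  commands=[
    [25,-1,0,23,0,0,0],
    [25,-1,0,23,0,0,0],
    [25,0,0,23,0,0,0],
    [25,0,0,0,0,0,0],
    [25,0,0,7,0,0,0],
    [25,0,0,7,0,0,0],
    [25,0,0,6,0,0,0],
    [25,0,0,0,0,0,0],
  ],
)

```text
t: 27.55
eef_pos: [0.6381, 0.1037, 0.0398]
tcp_rot: [180.0, -0.1, -174.6]
force: [0.5, -0.3, -2.3]
finger_gap: 0.0296
grasp_force: 50.1
```

Request:
jog_arm(
  commands=[
    [25,0,0,2,0,0,0],
    [25,0,0,1,0,0,0],
    [25,0,0,1,0,0,0],
    [25,0,0,0,0,0,0],
  ],
)

```text
t: 28.05
eef_pos: [0.6389, 0.1036, 0.0373]
tcp_rot: [-180.0, 0.0, -174.6]
force: [-1.7, -2.5, 4.3]
finger_gap: 0.0294
grasp_force: 53.7
```

Request:
jog_arm(
  commands=[
    [25,0,0,0,0,0,0],
    [25,0,0,1,0,0,0],
    [25,0,0,0,0,0,0],
  ],
)

```text
t: 28.42
eef_pos: [0.6384, 0.1033, 0.0358]
tcp_rot: [-180.0, -0.0, -174.6]
force: [-3.9, -2.9, 6.3]
finger_gap: 0.0298
grasp_force: 54.8
```

Contact comes at the expected height (35.8 mm). Release and retreat.

Request:
jog_arm(
  commands=[
    [44,0,0,0,0,0,0],
    [44,0,0,0,0,0,0],
    [44,0,0,0,0,0,0],
    [44,0,0,-15,0,0,0],
    [44,0,0,-45,0,0,0],
    [44,10,-30,-50,0,0,0],
    [44,20,-40,-50,0,0,0],
    [44,20,-40,0,0,0,0],
    [44,0,0,0,0,0,0],
    [44,0,0,0,0,0,0],
  ],
)

```text
t: 29.68
eef_pos: [0.6005, -0.0072, 0.1923]
tcp_rot: [180.0, 0.1, -174.6]
force: [-0.2, -0.0, 0.2]
finger_gap: 0.0446
grasp_force: 0.0
```

Run:
```python
from meas import *
c=snap('w14');print(c["s"]["eef_pos"],c["s"]["tcp_rot"])
dd(c,'spacer',(.638,.103),.03,.037,.06);dd(c,'tape',(.647,-.18),.055,.05,.085)
cv2.imwrite('pics/w14.png',c["frame"][:,:,::-1])
```

```text
[ 0.60047515 -0.00718586  0.19227288] [ 1.79962811e+02  7.09642389e-02 -1.74605601e+02]
spacer c=(638.9,103.6) short=30.6 long=31.2 longdir=11.7 mean [0.638  0.1025 0.0427] 1001
tape c=(646.4,-179.9) short=35.2 long=63.3 longdir=-0.8 mean [ 0.6404 -0.1757  0.0641] 2707
```

View pics/w14.png

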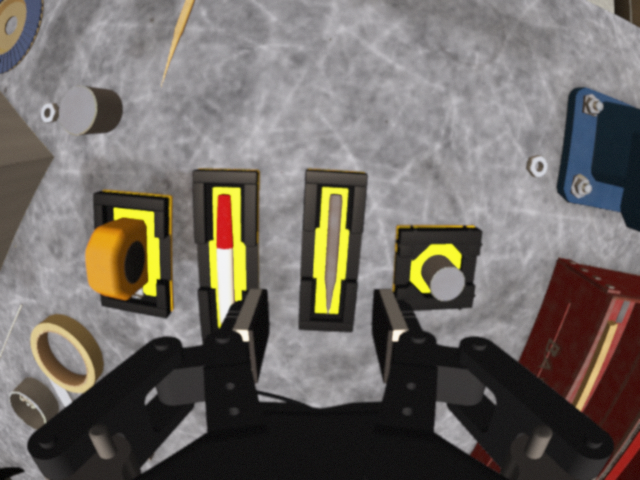

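The spacer stands in its well, top at 43 mm (8 + 35), centre (638.9,103.6). The other three tools sit in their pockets, the scriber has not been touched, and the arm is clear of everything. Handing in.

```bash
python3 -c "
from cell import robot
print(robot.close_job())"
```

```text
the job is handed in; nothing more can be done
None
```

I seated the tape measure, marker, centre punch and the smallest spacer in their inserts, left the scriber where it lay, and handed the job in at about 30 s; no verdict came back.

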